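# Load a vial box into a freezer rack and shut its gate

### The arm

A 7-joint arm with a two-finger parallel gripper is mounted at the origin on a cart in front of the work surface, level with it; the furniture and walls round the work are solid. World frame = base frame: x ahead of the robot, y to its left, z up, the work surface at z = 0. Lengths are in m, angles in rad, forces in N, time in s.
With the tool pointing down it reaches from about 0.4 to 0.85 m from the base axis. Payload 4.4 kg.
Tool frame: the origin (TCP) lies at the very end of the fingers, on their centre line; the grasp point (between the pads) lies 19 mm behind it; z points along the fingers, y is the line along which they close (so a half turn about z gives the same grasp; the last joint's range is limited). The gripper opens to 94 mm and grips with 3 to 60 N. Pads are 16 mm wide; open, the fingers measure 119 mm over their backs; the gripper's body (75 mm by 177 mm) begins 78 mm behind the grasp point.
Start: joints at [1.179, 0.628, 0.038, 1.517, -0.027, 0.996, -0.02], TCP at [0.208, -0.616, 0.205] pointing down, gripper open.
Joint ranges: [-3.06, 3.06], [-0.37, 2.12], [-1.25, 1.32], [0.18, 2.47], [-1.1, 4.24], [0.23, 1.98], [-2.94, 2.94]. Speed limits (rad/s): [2.57, 2.57, 3.14, 3.14, 3.14, 3.14, 3.14].

### API

Orientations are given as a unit quaternion [x, y, z, w].
In Python, from station import robot gives the robot as it stands. The module is installed in compiled form; this text tells all that it offers. Calls block until the motion is done:
- robot.movep(position, orientation): joint-space move of the TCP to a pose.
- robot.line_to(position, feed=0.15, frame=None, guard=None): straight line of the TCP; frame=None keeps the orientation; feed is the mean speed in m/s. With guard (N) it stops when the force on the tool has changed by that much, and returns True; else False.
- robot.set_joints(angles): joint-space move.
- robot.move_gripper(opening): finger opening in m; the grip force is fixed at half the most; returns when the fingers have stopped.
- robot.hold(seconds).
- robot.solve_ik(position, orientation): joint angles nearest the present ones, or None.
- robot.observe(): the state.
- robot.read_camera(name): name is "side" or "top"; returns a dict with "image" (420x560x3 uint8, red, green, blue), "mtx" (3x3 intrinsics, pixels), "k1" (the pictures are not rectified: a ray, as slopes to the right and down, at radius r is drawn at 1 + k1 r^2 times it, then the intrinsics apply), "rvec" (rotation vector, rad) and "tvec" (3), from world to camera coordinates, as OpenCV has them. Camera axes: x right, y down, z forward; pixel columns grow to the right and rows downward; lengths in m; the calibration is good to about 2 mm. A picture is of the moment at which its call begins. There is no depth.
A pose or a line that the arm cannot do raises robot.Unreachable and nothing moves.
- robot.job_done(): hands the job in; it is judged then, once.
The state is a dict: "time_s": time; "qpos": joint angles; "joint_vel": joint speeds; "effort": joint torques, N m; "ee_pos": TCP position; "tcp_rot": TCP orientation; "force": force on the tool from outside, world axes, zero at the start; "ft_torque": the same for the moment, N m; "width": finger opening in m; "gripper_force": force on a finger pad.
Only numpy, scipy, OpenCV 4.12 (cv2) and the standard library are available. Lean on these libraries where they do the work, as an engineer would, in place of code of your own. Each camera call takes 0.05 s, during which the arm holds its last target. There are 200 camera calls.

### The job

The vial box on the bench is too wide to grip: slide it along the bench, upright, into the empty bottom bay of the steel freezer rack until it is fully home against the back stop. Then swing the rack's little gate fully shut across the mouth so the box cannot slide out when the rack is carried. Leave the petri dish, timer and marker where they are.

Things in the scene. Friction and masses are not known exactly. Their poses are not given: they have to be found in the camera images.
- vial_box: The loose box on the bench: white card, 132 x 132 mm, 48 mm high, lid fixed, 0.25 to 0.5 kg. Origin: centre of its underside; x and y along its sides, z up. It starts flat in front of the rack's mouth, up to 15 cm off the bay's centre line and up to 0.5 rad out of square with it. (Another such box, fixed in the rack's top bay, is of no concern.)
- freezer_rack: Two-tier steel rack, fixed, 143 mm wide (y), 112 mm high, 119 mm with the handle folded on its top. Origin: centre of its underside; its open front faces its own -x, toward the robot; +y is its left seen from the robot. Inner face of the bottom bay's back stop at x = +0.064: a box fully home has its centre at x = -0.002, y = 0, its front face at x = -0.068, 2 mm inside the lips.
- bay_mouth (a point): Middle of the bottom bay's mouth, at the ends of its lips (rack x = -0.070, y = 0, z = 0.002). Bay 139 mm wide between walls that run back from rack x = -0.058, 54 mm high over a 2 mm floor; lips flare out 5 mm a side from there to x = -0.070. The floor's bevelled lead-in slopes from x = -0.070 down to the bench at x = -0.088: the box rides up 2 mm when pushed in.
- gate (a joint): Swing angle of the gate, rad: 0 = fully shut (its stop), along the rack's front from the hinge toward rack -y; pi/2 = straight out along rack -x; it starts open at 2.5 to 2.85, pointing out to the left; range 0 to 2.9. Stiff hinge (0.03 N m): it stays where it is left. It shuts only if the box is home.
- gate_hinge (a point): On the gate's upright hinge pin, at the rack's left front corner (rack x = -0.076, y = +0.082), 28 mm above the bench.
- gate_bar (a point): Point on the gate's lower bar, 55 mm from the hinge axis, 28 mm above the bench. The gate is a steel wing 78 mm long, 4 mm thick: two level bars 14 mm high, centred 28 and 86 mm above the bench, joined at the free end by a 14 mm wide upright strip with a thumb tab on its outer side (30 mm high, 16 mm out).
- petri_dish: Bystander: round dish, 60 mm wide, 15 mm high; origin at the centre of its underside.
- timer: Bystander: white timer, 67 x 63 x 20 mm; origin at the centre of its underside.
- marker: Bystander: marker pen, 13 x 130 x 13 mm, long axis y; origin at its underside.

How it is judged:
At the end, for the whole second after the job is handed in: The vial box lies flat and still on the floor of the bottom bay, within 7 mm of touching the back stop and within 8 mm of the bay's centre line, and the gate is shut to within 0.12 rad (about 9 mm at its free end) and still (x of vial_box in the frame of freezer_rack above -0.009 m and y of vial_box in the frame of freezer_rack between -0.008 and 0.008 m and z of vial_box in the frame of freezer_rack below 0.008 m and angle between vial_box's own z axis and vertical below 0.06 rad and linear speed of vial_box below 0.01 m/s and value of joint gate below 0.12 rad and velocity of joint gate below 0.05 rad/s).
It fails at once if the vial box is tipped by more than 0.35 rad (angle between vial_box's own z axis and vertical above 0.35 rad).
It fails at once if the petri dish, timer or marker is moved by more than 30 mm (distance of any of petri_dish, timer, marker from where it was at the start of the episode above 0.03 m).
It also fails if it takes over 61 s, if anything falls off the work surface, if the arm or the gripper's body presses on something with over 40 N, if the wrist force passes 120 N, or if a joint passes its speed limit or range.

## Working session

There is one attempt and no reset: what is moved stays moved. The work goes in short steps, each a Python script; the robot and the scene stay as the last script left them, time stands still between calls to the robot, and variables do not carry over. Pictures are saved under pics/ and viewed, at most 10 in all, crops included, and the job is handed in when it is done.

```bash
mkdir -p pics
python3 - <<'E'
from station import robot
import cv2,numpy as np
for n in("top","side"):
    c=robot.read_camera(n); cv2.imwrite(f"pics/{n}0.png",cv2.resize(c["image"][:,:,::-1],(800,600)))
    R=cv2.Rodrigues(np.array(c["rvec"],float))[0]
    print(n,c["mtx"],c["k1"],"campos",-R.T@np.array(c["tvec"]),R)
s=robot.observe();print(s["time_s"],s["ee_pos"],s["tcp_rot"],s["force"])
E
```

```text
top [[447.16275245   0.         273.4634848 ]
 [  0.         447.16275245 216.26738938]
 [  0.           0.           1.        ]] -0.021581495622318023 campos [0.42111955 0.26860143 0.90018342] [[ 0.01220918 -0.99992224 -0.00253845]
 [-0.99146426 -0.01177627 -0.12984587]
 [ 0.12980588  0.0041021  -0.99153094]]
side [[396.37600322   0.         280.27174356]
 [  0.         396.37600322 207.34253359]
 [  0.           0.           1.        ]] -0.017204904078400758 campos [0.09818891 0.61064576 0.69605953] [[-0.60415131 -0.79684125  0.00672416]
 [-0.61200179  0.458572   -0.64433341]
 [ 0.51034793 -0.39339007 -0.76471514]]
0.1 [ 0.20787275 -0.61524173  0.20468707] [ 9.86762208e-01  1.62171741e-01 -1.54141682e-04 -8.04724535e-04] [ 0.36990673  0.00359322 -0.51866768]
```

View pics/top0.png

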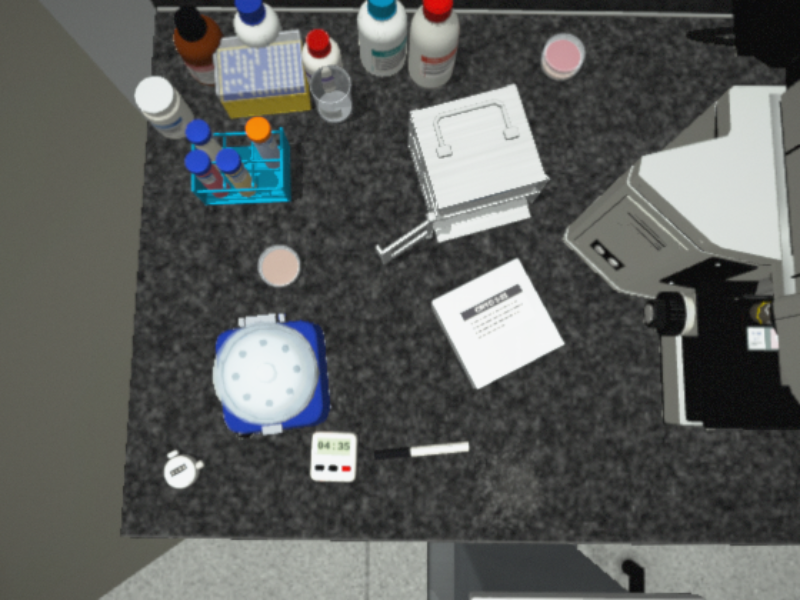

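View pics/side0.png

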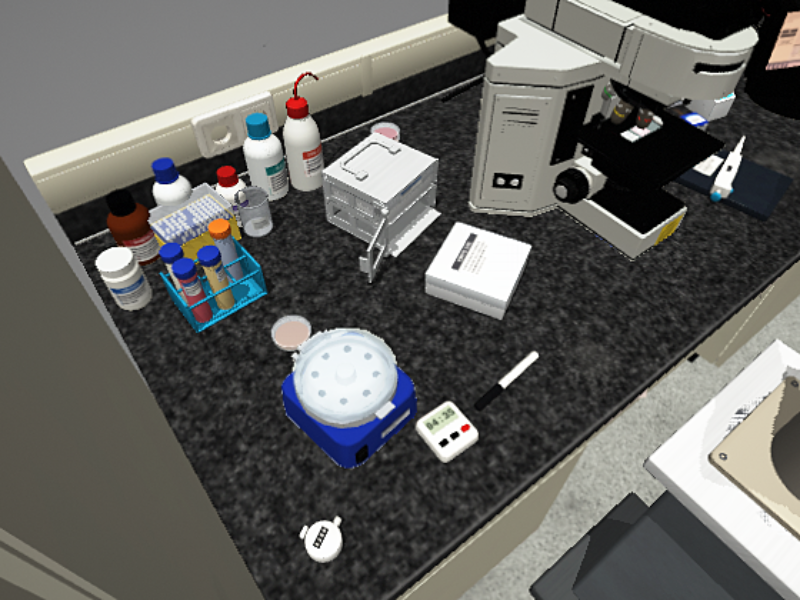

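Top view: the box's top corners are at (519,260), (564,342), (478,387) and (432,303). The rack top spans (409,109)-(548,180), and the gate runs from (433,220) to (378,255). The microscope sits to the right. I'll take enlarged crops for precise corners.

Run:
```python
from station import robot
import cv2,numpy as np,pickle
d={}
for n,(x,y,w,h) in dict(top=(255,50,150,225/2*1.0*2),side=(220,85,160,140)).items():
    x,y,w,h=map(int,(x,y,w,h))
    c=robot.read_camera(n); d[n]=c
    if n=="top":
        im=c["image"][y:y+h,x:x+w]; s=600/h
    else: im=c["image"][y:y+h,x:x+w]; s=600/h
    print(n,x,y,s)
    cv2.imwrite(f"pics/{n}1.png",cv2.resize(im[:,:,::-1],None,fx=s,fy=s,interpolation=cv2.INTER_CUBIC))
pickle.dump(d,open("cams.pkl","wb"))
```

```text
top 255 50 2.6666666666666665
side 220 85 4.285714285714286
```

View pics/top1.png

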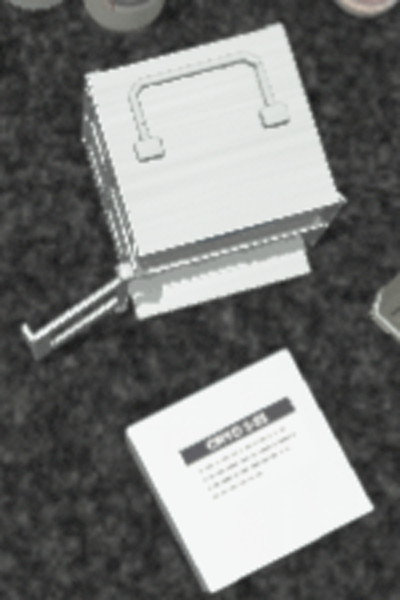

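View pics/side1.png

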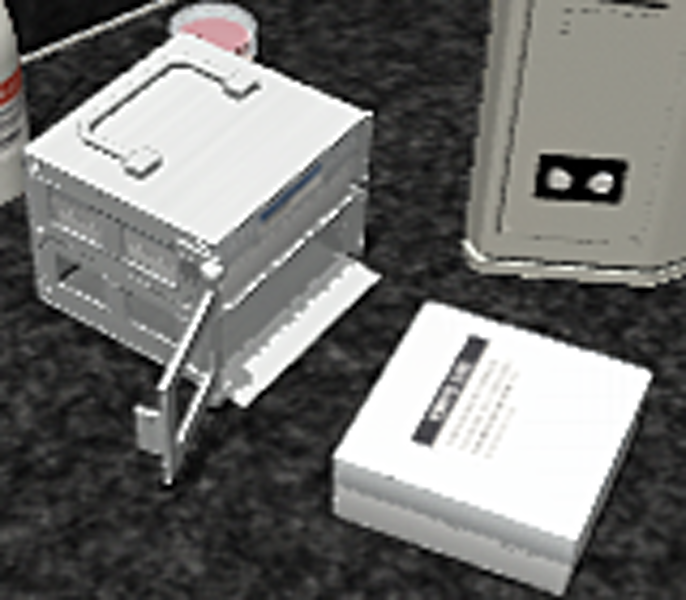

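```bash
cat > vis.py <<'E'
import cv2,numpy as np,pickle
from scipy.optimize import least_squares
cams=pickle.load(open("cams.pkl","rb"))
OFF=dict(top=(255,50,2.6666667),side=(220,85,4.2857143))
def proj(n,P):
    c=cams[n]; return cv2.projectPoints(np.array(P,float).reshape(-1,1,3),np.array(c["rvec"],float),np.array(c["tvec"],float),c["mtx"],np.array([c["k1"],0,0,0,0.]))[0][:,0]
def px(n,l):
    x,y,s=OFF[n]; return (np.array(l,float)+.5)/s-.5+[x,y]
def place(p,L):
    c,s=np.cos(p[2]),np.sin(p[2]); L=np.array(L,float)
    return np.c_[p[0]+c*L[:,0]-s*L[:,1],p[1]+s*L[:,0]+c*L[:,1],L[:,2]]
E
cat > fit.py <<'E'
from vis import *
h=.066;
B=[(h,-h,.048),(-h,-h,.048),(-h,h,.048),(h,h,.048)]
bt=px("top",[(288,349),(373,509),(211,591),(127,428)]); bs=px("side",[(428,302),(652,374),(575,545),(333,458)])
def f(p):
    W=place(p,B); return np.r_[(proj("top",W)-bt).ravel(),(proj("side",W)-bs).ravel()]
b=least_squares(f,[.55,.1,.4],loss="soft_l1"); print("box",b.x,np.round(b.fun,1))
rt=px("top",[(86,75),(280,25),(128,258),(138,319),(310,272)])
rs=px("side",[(27,150),(373,113),(217,248),(238,406),(381,275)])
def g(p):
    xf,xb,w=p[3:6];q=.0715
    T=place(p,[(xb,q,.112),(xb,-q,.112),(xf,q,.112),(-.088,w,0),(-.088,-w,0)])
    S=place(p,[(xb,q,.112),(xf,-q,.112),(xf,q,.112),(-.088,w,0),(-.088,-w,0)])
    return np.r_[(proj("top",T)-rt).ravel(),(proj("side",S)-rs).ravel()]
r=least_squares(g,[.7,.1,.2,-.06,.07,.065],loss="soft_l1"); print("rack",r.x,np.round(r.fun,1))
# gate: free-end top corner seen in top (35,352 bottom),(hinge top check)
H=place(r.x,[(-.076,.082,.093),(-.076,.082,.028)]);print("hinge",H)
print("hinge px", (proj("top",H)-OFF["top"][:2])*OFF["top"][2],(proj("side",H)-OFF["side"][:2])*OFF["side"][2])
for a in (2.5,2.6,2.7,2.85):
    # gate dir: a=0 -> -y ; pi/2 -> -x
    d=.078; T=place(r.x,[(-.076-d*np.sin(a),.082-d*np.cos(a),z) for z in(.093,.021)])
    print(a,(proj("top",T)-OFF["top"][:2])*OFF["top"][2],(proj("side",T)-OFF["side"][:2])*OFF["side"][2])
R=r.x
c,s=np.cos(R[2]),np.sin(R[2]);d=b.x[:2]-R[:2]
print("box in rack",c*d[0]+s*d[1],-s*d[0]+c*d[1],b.x[2]-R[2])
E
python3 fit.py
```

```text
box [0.51696114 0.12918565 0.47472788] [-0.5 -0.6 -0.   0.1 -0.6  0.5 -0.7 -0.2  0.3 -0.4  0.9 -0.2  0.5 -0.7
  0.2 -0.5]
rack [ 0.74210778  0.16434722  0.27899056 -0.07210466  0.06320648  0.07005628] [-0.3  0.3  0.7  0.   3.9 -0.1 -0.9 -0.5 -0.3 -0.3 -0.8 -0.1 -0.3  0.4
 -0.  -0.2  1.2  0.6  0.1  0.5]
hinge [[0.6464648  0.22224731 0.093     ]
 [0.6464648  0.22224731 0.028     ]]
hinge px [[122.73686793 273.72464985]
 [117.66572319 297.19249311]] [[209.27872143 286.66869528]
 [211.06543856 374.54123596]]
2.5 [[ 53.84921175 360.55671055]
 [ 53.72461802 379.65905366]] [[206.11047369 392.56203683]
 [208.3888052  488.32601902]]
2.6 [[ 45.28924406 353.30148094]
 [ 45.84823997 372.9680703 ]] [[190.4500187  391.91203329]
 [193.68560483 487.69134213]]
2.7 [[ 37.52465698 345.25767948]
 [ 38.70255758 365.54870578]] [[175.00670248 390.14985751]
 [179.18329232 485.9587444 ]]
2.85 [[ 27.53561937 331.90034033]
 [ 29.50738667 353.22565079]] [[152.64273968 385.47680957]
 [158.17298969 481.35503524]]
box in rack -0.2261240818909659 0.0282000844061545 0.19573731425180557
```

The fits look good: the box in the rack frame is at x=-0.226, y=0.028, yaw 0.196, and the gate angle is about 2.75. The side view shows the bay clear. Next I'll locate the microscope and check the inverse kinematics for the planned route.

```bash
cat > h.py <<'E'
from station import robot
import numpy as np
RK=np.array([.7421,.1643,.2790])
def W(x,y,z): c,s=np.cos(RK[2]),np.sin(RK[2]); return [RK[0]+c*x-s*y,RK[1]+s*x+c*y,z]
def Q(psi): return [np.cos(psi/2),np.sin(psi/2),0,0]
QF=Q(RK[2]); QL=Q(RK[2]-np.pi/2); QL2=Q(RK[2]+np.pi/2)
E
python3 - <<'E'
from h import *; from vis import *
def back(n,p,z):
    c=cams[n]; p=np.array(p,float)*.7
    u=cv2.undistortPoints(p.reshape(1,1,2),c["mtx"],np.array([c["k1"],0,0,0,0.]))[0,0]
    R=cv2.Rodrigues(np.array(c["rvec"],float))[0]; o=-R.T@np.array(c["tvec"],float).ravel(); v=R.T@np.r_[u,1]
    return np.round(o+v*(z-o[2])/v[2],3)[:2]
for n,p in [("side",(470,210)),("side",(635,255)),("side",(685,215)),("side",(560,215)),("top",(668,420)),("top",(648,330)),("top",(600,285)),("top",(567,237)),("top",(640,163)),("top",(735,88))]:
    print(n,p,[list(back(n,p,z)) for z in(0,.1,.2,.3)])
print("petri,timer,marker",back("top",(280,267),.01),back("top",(334,457),.02),back("top",(420,450),.01))
for nm,p,q in [("start",robot.observe()["ee_pos"],QF),("w1",(.22,-.36,.4),QF),("w2",(.38,-.12,.4),QF),("w3",(.40,.1,.35),QF),
  ("latL",W(-.236,.14,.03),QL),("latL2",W(-.236,.14,.03),QL2),("lat up",W(-.236,.14,.2),QL),("end",W(-.236,.07,.03),QL),
  ("back",W(-.35,0,.03),QF),("home",W(-.076,0,.03),QF),("gate",W(-.07,.131,.03),QF),("g0",W(-.086,.04,.03),QF)]:
    s=robot.solve_ik(list(p),q); print(nm,np.round(p,3),None if s is None else np.round(s,2))
E
```

```text
side (470, 210) [[np.float64(0.652), np.float64(0.024)], [np.float64(0.572), np.float64(0.108)], [np.float64(0.493), np.float64(0.192)], [np.float64(0.413), np.float64(0.277)]]
side (635, 255) [[np.float64(0.394), np.float64(-0.127)], [np.float64(0.352), np.float64(-0.021)], [np.float64(0.309), np.float64(0.085)], [np.float64(0.267), np.float64(0.191)]]
side (685, 215) [[np.float64(0.404), np.float64(-0.287)], [np.float64(0.36), np.float64(-0.158)], [np.float64(0.316), np.float64(-0.029)], [np.float64(0.272), np.float64(0.1)]]
side (560, 215) [[np.float64(0.542), np.float64(-0.1)], [np.float64(0.479), np.float64(0.002)], [np.float64(0.415), np.float64(0.104)], [np.float64(0.351), np.float64(0.206)]]
top (668, 420) [[np.float64(0.387), np.float64(-0.116)], [np.float64(0.391), np.float64(-0.074)], [np.float64(0.395), np.float64(-0.031)], [np.float64(0.399), np.float64(0.012)]]
top (648, 330) [[np.float64(0.513), np.float64(-0.093)], [np.float64(0.503), np.float64(-0.053)], [np.float64(0.493), np.float64(-0.013)], [np.float64(0.483), np.float64(0.027)]]
top (600, 285) [[np.float64(0.577
[... 858 characters left out ...]
0.    1.26 -0.33]
w2 [ 0.38 -0.12  0.4 ] [ 0.43  0.07 -0.21  1.82  0.01  1.26 -1.07]
w3 [0.4  0.1  0.35] [ 0.19  0.15 -0.59  1.89  0.09  1.13 -1.72]
latL [0.477 0.234 0.03 ] [-0.94  0.86  0.7   2.   -0.94  0.65 -2.47]
latL2 [0.477 0.234 0.03 ] [-0.34  0.74 -0.26  1.98  0.39  0.47 -0.61]
lat up [0.477 0.234 0.2  ] [ 0.15  0.67 -1.06  1.84  0.67  1.05  2.24]
end [0.496 0.167 0.03 ] [-0.83  0.87  0.74  2.02 -0.99  0.66 -2.29]
back [0.406 0.068 0.03 ] [-0.5   0.69  0.4   2.31 -0.96  0.31 -0.54]
home [0.669 0.143 0.03 ] [-0.31  0.88  0.1   1.54 -0.12  0.72 -1.45]
gate [0.639 0.271 0.03 ] [-0.5   0.89  0.1   1.51 -0.12  0.74 -1.64]
g0 [0.648 0.179 0.03 ] [-0.37  0.87  0.11  1.58 -0.13  0.7  -1.49]
```

Run:
```python
from h import *
robot.set_joints([.94,.1,.02,1.78,0,1.26,-.33])
robot.set_joints([-.45,.1,.02,1.78,0,1.26,-.33])
s=robot.observe();print(s["time_s"],s["ee_pos"])
for nm,p,q in [("latup",W(-.236,.145,.2),QL2),("lat",W(-.236,.145,.03),QL2),("end",W(-.236,.074,.03),QL2)]:
    print(nm,np.round(robot.solve_ik(p,q),2))
```

```text
3.375 [0.39441934 0.14897907 0.40047086]
latup [-0.5   0.47 -0.03  1.85  0.02  0.82 -0.26]
lat [-0.51  0.73 -0.02  1.98  0.03  0.43 -0.27]
end [-0.39  0.72  0.01  2.01 -0.01  0.41 -0.09]
```

Run:
```python
from h import *
import cv2,pickle
robot.movep(W(-.236,.145,.2),QL2)
robot.line_to(W(-.236,.145,.03),feed=.12)
print(robot.line_to(W(-.236,.074,.03),feed=.05,guard=25),robot.observe()["force"])
robot.line_to(W(-.236,.10,.03),feed=.1); robot.line_to(W(-.236,.10,.25),feed=.15)
robot.movep(W(-.36,.06,.25),QF)
s=robot.observe();print(s["time_s"],s["ee_pos"],s["qpos"].round(2) if hasattr(s["qpos"],"round") else s["qpos"])
c=robot.read_camera("side");pickle.dump(dict(pickle.load(open("cams.pkl","rb")),side=c),open("cams.pkl","wb"))
cv2.imwrite("pics/s2.png",cv2.resize(c["image"][70:270,200:420,::-1],None,fx=3,fy=3,interpolation=cv2.INTER_CUBIC))
```

```text
False [-0.50194282 -0.68863515  0.75718763]
10.7167 [0.37979306 0.12313831 0.2499549 ] [-0.66  0.22  0.34  2.11 -0.1   0.83 -1.56]
```

View pics/s2.png

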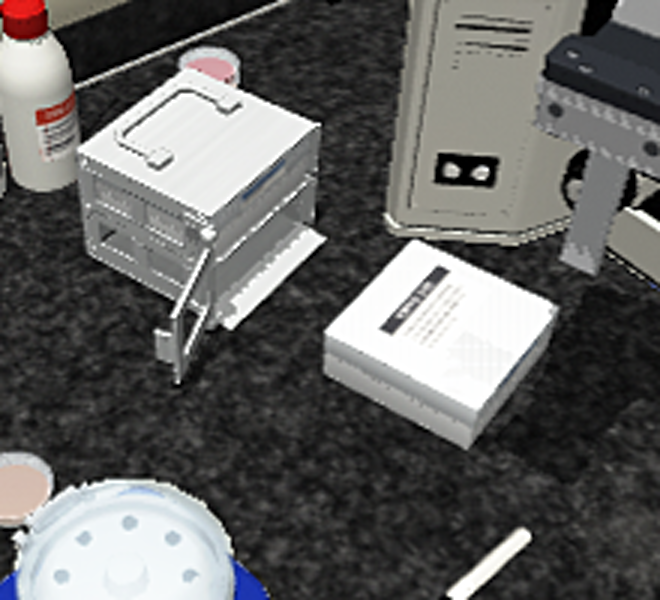

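The box is squared up and off the gripper. Its top corners are at (416,240), (558,308), (478,412) and (324,334) in the crop. I'll fit its pose, then push it to just short of the mouth.

Run:
```python
from h import *; from vis import *
OFF["side"]=(200,70,3.); h=.066
bs=px("side",[(416,240),(558,308),(478,412),(324,334)]); B=[(h,-h,.048),(-h,-h,.048),(-h,h,.048),(h,h,.048)]
b=least_squares(lambda p:(proj("side",place(p,B))-bs).ravel(),[.5,.1,.3]);print(b.x,b.fun.round(1))
R=RK;c,s=np.cos(R[2]),np.sin(R[2]);d=b.x[:2]-R[:2];bx=(c*d[0]+s*d[1],-s*d[0]+c*d[1]);print("rack frame",bx,b.x[2]-R[2])
x0=bx[0]-.066-.008-.025
robot.line_to(W(x0,bx[1],.25),frame=None)
print(np.round(robot.solve_ik(W(x0,bx[1],.03),QF),2))
robot.line_to(W(x0,bx[1],.03),feed=.15)
print(robot.line_to(W(-.175,0,.03),feed=.06,guard=25),robot.observe()["force"],robot.observe()["time_s"])
c=robot.read_camera("top");pickle.dump(dict(cams,top=c),open("cams.pkl","wb"))
cv2.imwrite("pics/t3.png",cv2.resize(c["image"][50:250,255:420,::-1],None,fx=3,fy=3,interpolation=cv2.INTER_CUBIC))
```

```text
[0.51189923 0.09790871 0.28925642] [-0.7 -0.2  0.9 -0.  -0.1  0.3 -0.  -0.2]
rack frame (np.float64(-0.2395830003151818), np.float64(-0.00042801045516145664)) 0.010256416454642314
[-0.38  0.67  0.22  2.28 -0.59  0.25 -0.93]Traceback (most recent call last):
  File "<stdin>", line 9, in <module>
station.Unreachable: the arm cannot follow that straight line within its joint ranges
```

Run:
```python
from h import *
q=list(robot.observe()["qpos"]);print(np.round(q,2))
robot.set_joints([-.2,.15,0,2.05,0,.9,-1.2])
s=robot.observe();print(s["ee_pos"])
for x0 in(-.339,-.333,-.328):
    a=robot.solve_ik(W(x0,0,.25),QF); b=robot.solve_ik(W(x0,0,.032),QF); print(x0,np.round(a,2),np.round(b,2))
robot.movep(W(-.333,0,.25),QF)
for x0,z in((-.333,.032),(-.328,.032),(-.328,.035),(-.325,.036)):
    try: robot.line_to(W(x0,0,z),feed=.15); print("ok",x0,z);break
    except robot.Unreachable: print("no",x0,z)
s=robot.observe();print(s["time_s"],s["ee_pos"],np.round(s["qpos"],2),s["force"])
```

```text
[-0.53  0.26  0.37  2.06 -0.12  0.85 -1.38]
[0.40530184 0.05399251 0.28877408]
-0.339 [-0.25  0.24  0.02  2.05 -0.01  0.85 -1.52] [-0.39  0.67  0.22  2.28 -0.57  0.25 -0.94]
-0.333 [-0.25  0.25  0.02  2.04 -0.01  0.85 -1.52] [-0.39  0.67  0.22  2.26 -0.55  0.26 -0.97]
-0.328 [-0.25  0.26  0.02  2.03 -0.01  0.85 -1.52] [-0.24  0.66 -0.    2.24  0.    0.24 -1.53]
no -0.333 0.032
ok -0.328 0.032
13.8083 [0.4272668  0.07400819 0.03261351] [-0.24  0.66  0.    2.24 -0.01  0.24 -1.52] [ 0.27527494 -0.42461845  0.32162778]
```

Run:
```python
from h import *; import cv2,pickle
print(robot.line_to(W(-.175,0,.032),feed=.05,guard=25),robot.observe()["force"],robot.observe()["time_s"])
c=robot.read_camera("top");pickle.dump(dict(pickle.load(open("cams.pkl","rb")),top=c),open("cams.pkl","wb"))
cv2.imwrite("pics/t3.png",cv2.resize(c["image"][50:250,255:420,::-1],None,fx=3,fy=3,interpolation=cv2.INTER_CUBIC))
```

```text
False [-2.11295686 -0.04265769  0.66265059] 17.0167
```

View pics/t3.png

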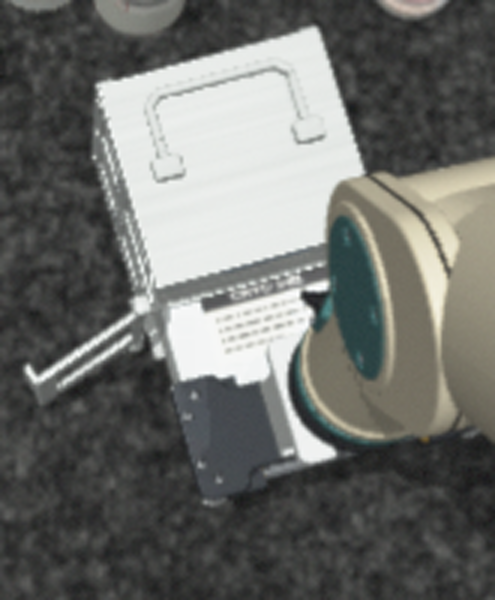

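The box is entering the mouth and looks centred. I'll push it home under a force guard.

Run:
```python
from h import *; import cv2,pickle
def rk(): 
    e=robot.observe()["ee_pos"];d=np.array(e[:2])-RK[:2];c,s=np.cos(RK[2]),np.sin(RK[2]);return c*d[0]+s*d[1],-s*d[0]+c*d[1]
for x in(-.15,-.12,-.095,-.068):
    g=robot.line_to(W(x,0,.032),feed=.05,guard=18); s=robot.observe(); print(x,g,rk(),np.round(s["force"],1),round(s["time_s"],2))
    if g: break
```

```text
-0.15 False (np.float64(-0.1488109762342825), np.float64(5.8381985336607156e-05)) [-0.1  0.2 -1. ] 17.72
-0.12 False (np.float64(-0.11932935266374484), np.float64(-1.307931644990018e-05)) [-0.4  0.1 -0.8] 18.47
-0.095 False (np.float64(-0.09423803912868932), np.float64(-1.4537414781076036e-05)) [0.2 0.8 0.2] 19.12
-0.068 True (np.float64(-0.08066195429013523), np.float64(-1.7312915976196164e-05)) [-0.3 -0.2 -0.6] 19.54
```

Run:
```python
from h import *; import cv2
def rk(): 
    e=robot.observe()["ee_pos"];d=np.array(e[:2])-RK[:2];c,s=np.cos(RK[2]),np.sin(RK[2]);return c*d[0]+s*d[1],-s*d[0]+c*d[1]
for i in range(2):
    g=robot.line_to(W(-.068,0,.032),feed=.03,guard=28); s=robot.observe(); print(g,np.round(rk(),4),np.round(s["force"],1),round(s["time_s"],2))
robot.line_to(W(-.12,0,.032),feed=.15)
robot.line_to(W(-.12,0,.2),feed=.2)
robot.line_to(W(-.2,.0,.28),feed=.25)
print(robot.observe()["time_s"])
a=robot.read_camera("side")["image"][85:225,220:380,::-1]
cv2.imwrite("pics/s4.png",cv2.resize(a,None,fx=4.2857143,fy=4.2857143,interpolation=cv2.INTER_CUBIC))
```

```text
True [-0.0824  0.    ] [ 0.1 -0.6  0.8] 19.93
True [-0.0844  0.0001] [-0.2 -1.3  0.1] 20.32
22.2917
```

View pics/s4.png

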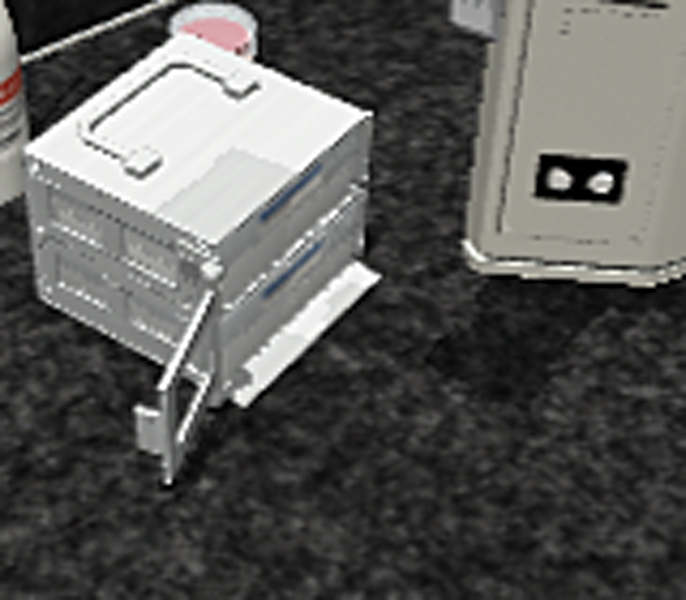

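The box face now sits flush with the fixed upper box: the labels are vertically offset by one tier at (262,218) and (265,295). With the hard stop felt, that puts it home. Next I'll swing the gate.

Run:
```python
from h import *; import cv2
Z=.031;r=.042
def P(a,extra=0,z=Z):
    d=np.array([-np.sin(a),-np.cos(a)]);n=np.array([-np.cos(a),np.sin(a)])
    o=.002+.008*abs(n[0])+.0125*abs(n[1])+extra
    p=np.array([-.078,.082])+r*d+o*n; return W(p[0],p[1],z)
robot.move_gripper(0)
robot.movep(P(2.75,.009,.25),QF)
print(np.round(robot.observe()["qpos"],2),robot.observe()["time_s"])
print(robot.line_to(P(2.75,.009),feed=.15,guard=10))
for a in np.arange(2.7,.15,-.15):
    if robot.line_to(P(a),feed=.08,guard=15): print("trip",a,robot.observe()["force"]);break
else:
    print("final",robot.line_to(P(0,-.008),feed=.03,guard=12))
s=robot.observe();print(s["time_s"],s["ee_pos"],s["force"],"expected shut",P(0))
```

```text
[-0.44  0.65  0.01  1.33 -0.01  1.16 -1.73] 24.5167
False
final True
31.075 [0.64558191 0.17956608 0.03009331] [ 0.53029334  0.30149553 -0.13530478] expected shut [np.float64(0.6464870662177409), np.float64(0.17851854048590526), 0.031]
```

Run:
```python
from h import *; import cv2
print(robot.line_to(W(-.072,.035,.031),feed=.02,guard=15),robot.observe()["force"])
robot.line_to(W(-.13,.04,.031),feed=.15); robot.line_to(W(-.13,.04,.22),feed=.2)
robot.line_to(W(-.24,.0,.3),feed=.25); print(robot.observe()["time_s"])
ims=[cv2.resize(robot.read_camera(n)["image"][y:y+100,x:x+100,::-1],(400,400),interpolation=cv2.INTER_CUBIC) for n,x,y in(("side",220,85),("top",270,50))]
cv2.imwrite("pics/f.png",np.hstack(ims))
```

```text
True [ 0.13683482  0.15074933 -0.26901091]
33.7667
```

View pics/f.png

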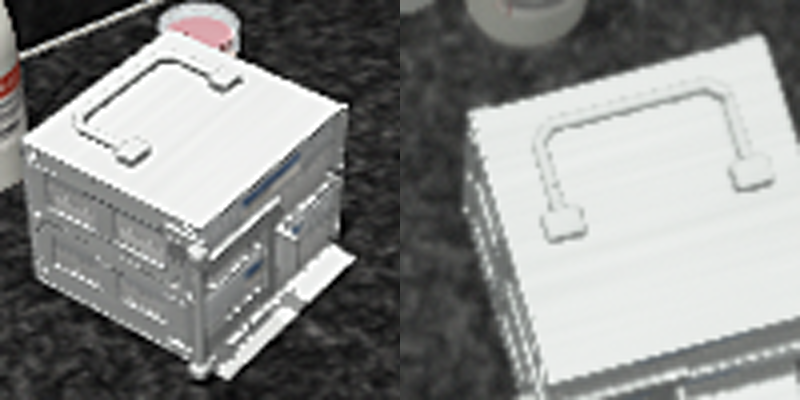

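The gate lies across the mouth, with its bar from (210,252) to (280,203) in the side crop. I'll check its angle by projection.

Run:
```python
from h import *; from vis import *
for dx in(0,-.003):
  for a in(0,.1,.2,.3):
    T=place(RK,[(-.076+dx-d*np.sin(a),.082-d*np.cos(a),z) for d,z in((0,.093),(.078,.093),(.078,.021))])
    print(dx,a,((proj("side",T)-[220,85]+.5)*4-.5).round(0).tolist())
```

```text
0 0 [[197.0, 269.0], [278.0, 198.0], [275.0, 289.0]]
0 0.1 [[197.0, 269.0], [289.0, 204.0], [285.0, 294.0]]
0 0.2 [[197.0, 269.0], [298.0, 210.0], [294.0, 300.0]]
0 0.3 [[197.0, 269.0], [307.0, 217.0], [302.0, 307.0]]
-0.003 0 [[201.0, 271.0], [282.0, 200.0], [279.0, 291.0]]
-0.003 0.1 [[201.0, 271.0], [293.0, 206.0], [289.0, 296.0]]
-0.003 0.2 [[201.0, 271.0], [302.0, 212.0], [298.0, 302.0]]
-0.003 0.3 [[201.0, 271.0], [311.0, 219.0], [306.0, 309.0]]
```

Run:
```python
from h import *; import cv2
im=robot.read_camera("side")["image"][125:185,260:320,::-1]
cv2.imwrite("pics/g.png",cv2.resize(im,(600,600),interpolation=cv2.INTER_CUBIC))
from vis import *
for a in(0,.12,.3):
    T=place(RK,[(-.079-d*np.sin(a),.082-d*np.cos(a),z) for d in(.064,.078) for z in(.093,.021)])
    print(a,((proj("side",T)-[260,125]+.5)*10-.5).round(0).tolist())
```

```text
0 [[271.0, 132.0], [266.0, 358.0], [307.0, 101.0], [299.0, 327.0]]
0.12 [[297.0, 146.0], [290.0, 372.0], [337.0, 118.0], [328.0, 344.0]]
0.3 [[330.0, 170.0], [321.0, 396.0], [378.0, 147.0], [366.0, 374.0]]
```

View pics/g.png

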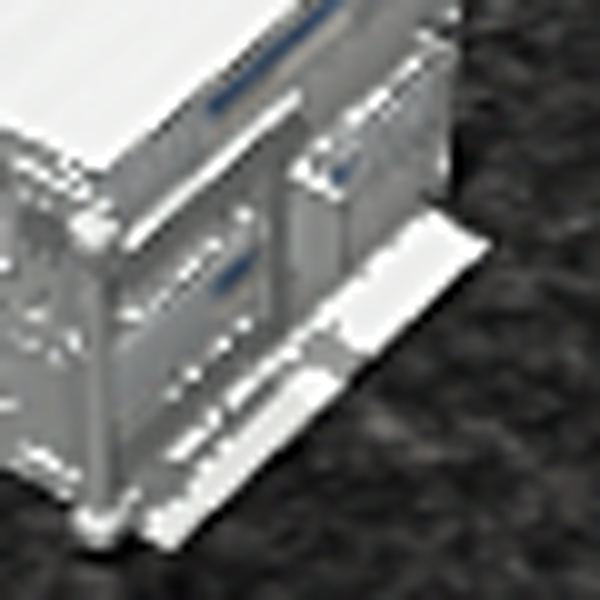

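The free end's top corner is at (300,95), against (307,101) predicted for fully shut and (337,118) at 0.12 rad, so the gate is shut. Since it only shuts with the box home, I'm handing in.

```bash
python3 -c "
from station import robot
print(robot.job_done(), robot.observe()['time_s'])"
```

```text
the job is handed in; nothing more can be done
the job is handed in; nothing more can be done
```

The vial box is home in the bottom bay, the gate looks fully shut in the last picture, and I didn't touch the dish, timer or marker. I handed the job in at about 34 s, but the station returned no verdict.

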